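Release the purple-capped tube from its gravity chute

TASK

Let the purple-capped tube out of its chute: pull the black knob on top of that chute straight up to its stop and hold it there a moment, so that the tube rolls under the raised gate into the trough at the foot of the slope, then let the knob go back down all the way. Leave the red-capped tube waiting behind its own gate.

Things in the scene. Friction and masses are not known exactly. Their poses are not given: they have to be found in the camera images.
- purple_knob (a point): Centre of the knob to pull: an upright black ribbed cylinder, 26 mm in diameter, 32 mm tall, on a vertical stem over the chute that holds the purple-capped tube. When down its centre stands 134 mm above the worktop. Free on all sides; under it lie a bushing 18 mm wide (22 to 16 mm below the centre) and a fixed crossbar 14 mm deep (its top 22 mm below the centre). Axes as the chute's.
- purple_gate (a joint): Height of that knob and of the steel gate blade hanging from it, in m: 0 down (closed), 0.040 at the upper stop. A spring pulls it down with about 3 N when closed and 6 N at the stop, besides 0.9 N of weight; let go, it slides back to 0 by itself. The tube passes under the blade from about 0.017 upwards and needs under 1 s to roll down.
- chute_purple: White sloping chute with the purple-capped tube, fixed to the worktop, 186 mm long (x), 125 mm wide, walls up to 68 mm high (clear beside the slope); an identical chute holds the red-capped tube, and which stands left or right varies. Origin: middle of its underside; z up, x up the slope. Knob axis at x = +15 mm; trough with a dark floor from x = -85 to -36 mm behind a 30 mm high front lip.
- purple_tube_mid (a point): Middle of the tube with the purple cap: loose, lying across the chute, 105 mm long, body 13 mm and cap 16 mm in diameter, about 20 g; the point's z axis runs along the tube to the cap. It waits behind the closed gate about 47 mm above the worktop, 44 mm up-slope of the chute's origin; in the trough its middle lies about 17 mm above the worktop.
- red_tube_mid (a point): Middle of the tube with the red cap, of the same size, waiting behind the closed gate of the other chute; it stays there.
There are look-alikes about, which are no part of the job. Leave any green look-alike of the part that bears purple_tube_mid alone.

How it is judged (in metres and radians):
On the way:
1. the purple-capped tube's knob is pulled up to its stop (value of joint purple_gate above 0.033 m), for 0.2 s.
At the end, for the whole second after the job is handed in: The purple-capped tube's knob is back down (within 5 mm), the purple-capped tube lies in the trough of its chute (its middle 50 to 110 mm from the knob axis on the trough side, within 20 mm of the chute's middle line, lower than 30 mm), and the red-capped tube is within 20 mm of where it waited (value of joint purple_gate below 0.005 m and x of purple_tube_mid in the frame of purple_knob between -0.11 and -0.05 m and y of purple_tube_mid in the frame of purple_knob between -0.02 and 0.02 m and height (world z) of purple_tube_mid below 0.03 m and distance of red_tube_mid from where it was at the start of the episode below 0.02 m); the robot touches nothing.
It fails at once if the red-capped tube is let out or moved (distance of red_tube_mid from where it was at the start of the episode above 0.03 m).
It also fails if it takes over 32 s, if anything falls off the work surface, if the arm or the gripper's body presses on something with over 40 N, if the wrist force passes 120 N, or if a joint passes its speed limit or range.

ROBOT

A 6-joint arm with a two-finger parallel gripper is mounted at the origin on a cart in front of the work surface, level with it; the furniture and walls round the work are solid. World frame = base frame: x ahead of the robot, y to its left, z up, the work surface at z = 0. Lengths are in mm, angles in rad, forces in N, time in s.
With the tool pointing down it reaches from about 350 to 975 mm from the base axis. Payload 7.1 kg.
Tool frame: the origin (TCP) lies at the very end of the fingers, on their centre line; the grasp point (between the pads) lies 19 mm behind it (ctrl.grip_point_offset is the distance from the TCP to the grasp point, in mm); z points along the fingers, y is the direction in which the jaws open and shut (so a half turn about z gives the same grasp; the last joint's range is limited). The gripper opens to 88 mm and grips with 3 to 60 N. Pads are 20 mm wide; open, the fingers measure 115 mm over their backs; the gripper's body (75 mm by 178 mm) begins 61 mm behind the grasp point.
Start: joints at [-1.237, 0.423, 1.63, -0, 1.089, -0.019], TCP at [215.971, -586.482, 222.675] pointing down, gripper open.
Joint ranges: [-3, 3], [-0.9, 2.11], [0.09, 2.58], [-1.31, 4.45], [0.11, 2.69], [-2.54, 2.54]. Speed limits (rad/s): [2.39, 2.39, 3.01, 3.14, 3.14, 3.14].

INTERFACE

Orientations are given as a rotation vector (axis times angle).
In Python, from workcell import ctrl gives the robot as it stands.
- The arm moves only by the tool move_arm, never from a script. Its argument "increments" is one flat list of numbers, 5 for each row, row after row: the closure in counts, from 0 (fully open) to 255 (shut), then the shift along the tool's x, y, z in mm, then the turn about the tool's z in degrees. In form: [grip, dx, dy, dz, yaw, grip, dx, dy, dz, yaw, ...]. A call has 1 to 12 rows; each row is the pose to reach, as a shift and turn from the pose measured when the call began, along the tool's axes at that moment; what a row does not reach only later rows make up. A row lasts 1/8 s, in which the tool goes at most 62.5 mm and 10.7 degrees, less where a joint would pass 70% of its speed; a pose out of reach is approached as far as the arm can. A call with a gripper value outside its range is refused whole. The fingers move at their own pace and stop on an object; the grip force is fixed at half the most. Time passes only in rows, so rows that repeat a pose let the fingers close. It gives the time, the measured TCP pose, the force and the opening at its end, in the units of the state.
- ctrl.get_obs(): the state, without advancing time (a new reading comes with each control period).
- ctrl.get_image(name): name is "scene" or "top" or "wrist"; returns a dict with "frame" (480x640x3 uint8, red, green, blue), "vertical_fov" (degrees; the focal length in pixels is half the picture's height over the tangent of half this angle, whatever the lens; pixels are square), "cx", "cy" (the principal point, pixels), "pose" (4x4, takes a point from camera to world coordinates); the wrist camera has in their place "mount" (4x4, takes a point from camera to tool coordinates, whose origin is the TCP and whose axes are the flange's). Camera axes: x right, y down, z forward; pixel columns grow to the right and rows downward; lengths in mm; the calibration is good to about 2 mm. A picture is of the moment at which its call begins: read the wrist's pose just before it. There is no depth.
- ctrl.close_job(): hands the job in, once; it reports no verdict.
The state is a dict: "t": time; "qpos": joint angles; "qvel": joint speeds; "joint_torque": joint torques, N m; "ee_pos": TCP position; "orientation": TCP orientation; "ft_force": force on the tool from outside, world axes, zero at the start; "moment": the same for the moment, N m; "width": finger opening in mm.
Only numpy, scipy, OpenCV 4.12 (cv2) and the standard library are available. Lean on these libraries where they do the work, as an engineer would, in place of code of your own. Each camera call takes 0.05 s, during which the arm holds its last target.

## Working session

There is one attempt and no reset: what is moved stays moved. The work goes in short steps, Python scripts to look and compute and a tool call to move; the robot and the scene stay as the last step left them, time stands still between calls to the robot, and variables do not carry over. Pictures are saved under pics/ and viewed, and the job is handed in when it is done.

Besides the shell and the picture viewer there is one more tool, called as name(argument=value, ...), one argument or row to a line, values as JSON. move_arm: Moves the arm, as the interface text tells. Its arguments: {"type":"object","properties":{"increments":{"type":"array","items":{"type":"number"}}},"required":["increments"]}

```bash
ls; mkdir -p pics
cat > h.py <<'E'
import numpy as np,cv2
from workcell import ctrl
from scipy.spatial.transform import Rotation as R
def grab(n,f):
    o=ctrl.get_obs(); im=ctrl.get_image(n)
    cv2.imwrite('pics/'+f,im['frame'][:,:,::-1])
    if 'mount' in im:
        T=np.eye(4);T[:3,:3]=R.from_rotvec(o['orientation']).as_matrix();T[:3,3]=o['ee_pos'];P=T@np.array(im['mount'])
    else: P=np.array(im['pose'])
    f_=240/np.tan(np.radians(im['vertical_fov'])/2)
    K=(f_,im['cx'],im['cy'])
    return im['frame'],K,P
def ray(K,P,u,v):
    d=P[:3,:3]@np.array([(u-K[1])/K[0],(v-K[2])/K[0],1.]);return P[:3,3],d/np.linalg.norm(d)
def onz(K,P,u,v,z):
    c,d=ray(K,P,u,v);return c+d*(z-c[2])/d[2]
def proj(K,P,X):
    q=np.linalg.inv(P)@np.append(X,1.);return K[0]*q[0]/q[2]+K[1],K[0]*q[1]/q[2]+K[2]
def cross(r1,r2):
    A=np.stack([r1[1],-r2[1]],1);s=np.linalg.lstsq(A,r2[0]-r1[0],rcond=None)[0]
    a=r1[0]+s[0]*r1[1];b=r2[0]+s[1]*r2[1];return (a+b)/2,np.linalg.norm(a-b)
E
python3 - <<'E'
from h import *
for n in ['scene','top','wrist']:
    f,K,P=grab(n,n+'1.png');print(n,K,P.round(3).tolist(),f.shape)
print(ctrl.get_obs())
E
```

```text
pics
scene (np.float64(453.47286233194063), 320.5056795814484, 242.63427544109274) [[-0.841, -0.369, 0.396, 201.463], [-0.541, 0.547, -0.639, 542.982], [0.02, -0.751, -0.66, 681.727], [0.0, 0.0, 0.0, 1.0]] (480, 640, 3)
top (np.float64(492.3281516245908), 318.9966706423407, 238.10342756846168) [[-0.016, -0.99, 0.137, 410.142], [-1.0, 0.018, 0.011, -10.965], [-0.013, -0.137, -0.991, 934.186], [0.0, 0.0, 0.0, 1.0]] (480, 640, 3)
wrist (np.float64(359.41641038025466), 316.99344509281826, 237.2008159660645) [[0.345, -0.907, -0.241, 281.481], [-0.939, -0.334, -0.088, -562.023], [-0.001, 0.256, -0.967, 383.324], [0.0, 0.0, 0.0, 1.0]] (480, 640, 3)
{'t': 0.15, 'qpos': array([-1.23698057e+00,  4.23699401e-01,  1.63049196e+00,  7.63707850e-06,
        1.08859963e+00, -1.89736465e-02]), 'qvel': array([-0.00029146, -0.00088553, -0.00305831,  0.00133671, -0.00014205,
       -0.00139503]), 'joint_torque': array([ 3.69699965e-04, -5.44984138e+01, -2.73918825e+01,  6.43989583e-02,
        2.04277894e-02, -9.14118982e-05]), 'ee_pos': array([ 215.84955796, -586.08893578,  222.0678117 ]), 'orientation': array([-3.09167855e+00, -5.51077620e-01,  2.84497639e-04]), 'ft_force': array([-0.12057624, -0.44924836,  0.32532044]), 'moment': array([0.04555452, 0.00779714, 0.00156969]), 'width': 87.94428749537546}
```

View pics/scene1.png

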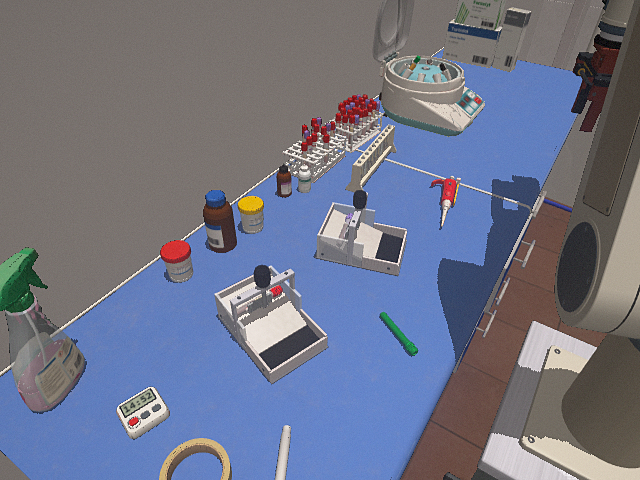

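View pics/top1.png

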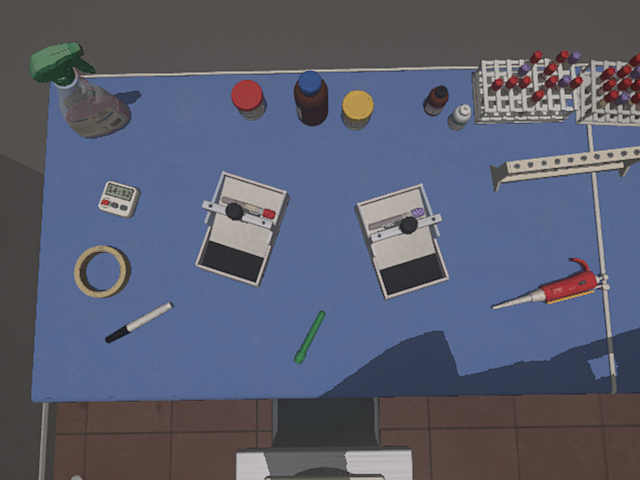

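The purple chute is the right one in the top view (knob near 408,225) and the far one in the scene view (knob near 360,200). The red chute's knobs are at (235,211) in top and (263,276) in scene. Next I segment the knobs.

Run:
```python
from h import *
S=grab('scene','s2.png');T=grab('top','t2.png')
def blob(f,u,v,r=24,name=None):
    c=f[v-r:v+r,u-r:u+r].max(2)<60
    n,l,s,ce=cv2.connectedComponentsWithStats(c.astype(np.uint8))
    for i in range(1,n):
        if s[i,4]>30: print(name,s[i],(ce[i]+[u-r,v-r]).round(1))
blob(S[0],360,200,name='S');blob(T[0],408,225,name='T')
a=cv2.resize(S[0][170:280,300:420],None,fx=5,fy=5,interpolation=2)[:,:,::-1];cv2.imwrite('pics/sz.png',a)
a=cv2.resize(T[0][180:300,350:455],None,fx=5,fy=5,interpolation=2)[:,:,::-1];cv2.imwrite('pics/tz.png',a)
```

```text
S [ 17  15  14  18 117] [359.1 199.9]
T [ 16  16  17  17 218] [408.2 224.9]
```

View pics/sz.png

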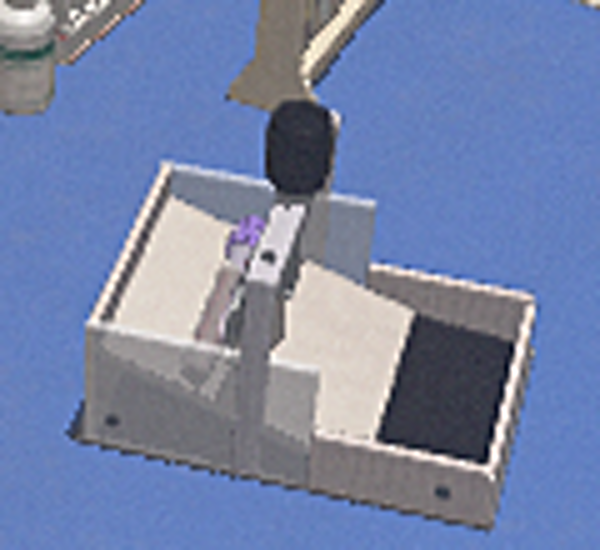

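View pics/tz.png

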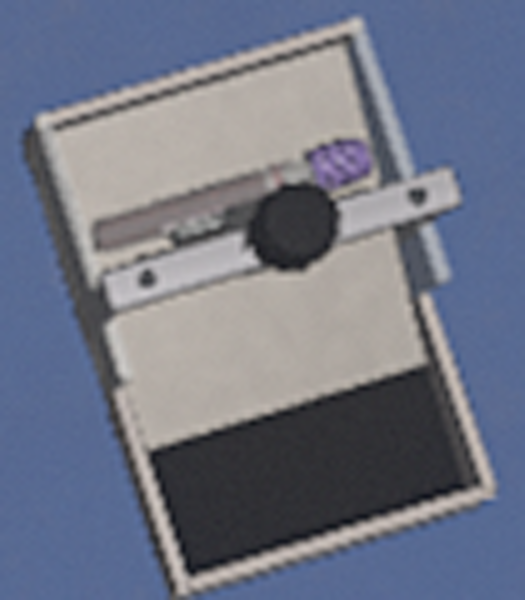

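The purple tube lies behind the crossbar, with its cap on the right in the top view. The crossbar holes in top are at about (434,219) and (379.4,235.4).

Run:
```python
from h import *
S=grab('scene','s3.png');T=grab('top','t3.png')
# knob centre approx: mask centre bias; use bbox/visual centre in scene
for su in [(359.1,199.9),(359.8,199.3)]:
  print(cross(ray(S[1],S[2],*su),ray(T[1],T[2],408.2,224.9)))
p=onz(*T[1:],408.2,224.9,150);print('knob top',p)
a=onz(*T[1:],434,219.2,112);b=onz(*T[1:],379.4,235.4,112);d=a-b
print(a,b,(a+b)/2,np.degrees(np.arctan2(d[1],d[0])))
o=ctrl.get_obs();M=R.from_rotvec(o['orientation']).as_matrix();print(M.round(3),o['ee_pos'])
y=M[:,1];print('tool y az',np.degrees(np.arctan2(y[1],y[0])))
```

```text
(array([ 539.96527401, -150.26385922,  128.9957719 ]), np.float64(1.5062169800035323))
(array([ 539.06957884, -150.11157067,  131.1190468 ]), np.float64(2.6851573498586703))
knob top [ 537.26368133 -146.36048821  150.        ]
[ 552.36496354 -196.80637715  112.        ] [ 526.41655068 -103.79282061  112.        ] [ 539.39075711 -150.29959888  112.        ] -74.41225183565663
[[ 0.938  0.346 -0.   ]
 [ 0.346 -0.938  0.   ]
 [-0.    -0.    -1.   ]] [ 215.93147098 -586.38647275  222.48517802]
tool y az -69.78715674629485
```

Knob at about (539,-150,131), with chute x at azimuth 15.6°. I'll move to a hover above it with the jaws along chute x.

move_arm(
  increments=[0,45,-30,0,-8.5,0,91,-59,0,-17,0,136,-89,0,-25.5,0,182,-119,0,-34,0,227,-149,0,-43,0,272,-178,0,-51,0,318,-208,0,-60,0,363,-238,0,-68,0,409,-267,0,-77,0,454,-297,0,-85.4,0,454,-297,0,-85.4,0,454,-297,0,-85.4],
)

```text
t: 1.85
ee_pos: [538.9, -150.9, 222.4]
orientation: [-1.899, -2.502, 0.0]
ft_force: [0.2, -0.5, 0.7]
width: 87.6
```

Run:
```python
from h import *
f,K,P=grab('wrist','w2.png');o=ctrl.get_obs();M=R.from_rotvec(o['orientation']).as_matrix()
print(o['t'],o['ee_pos'],o['qpos'],np.degrees(np.arctan2(M[1,1],M[0,1])),o['ft_force'],o['width'])
for X in [(539,-150,150),(539,-150,118)]: print(proj(K,P,X))
```

```text
1.9 [ 538.67868112 -151.43467436  222.46826387] [-2.95301670e-01  3.28280236e-01  1.77599319e+00 -3.33564925e-05
  1.03805534e+00 -5.66317652e-01] 15.52905004767982 [-0.11774055  0.42511781 -0.37686956] 87.87303165337207
(np.float64(317.35461743513014), np.float64(247.02286000890965))
(np.float64(317.38505280318685), np.float64(235.20385432383335))
```

View pics/w2.png

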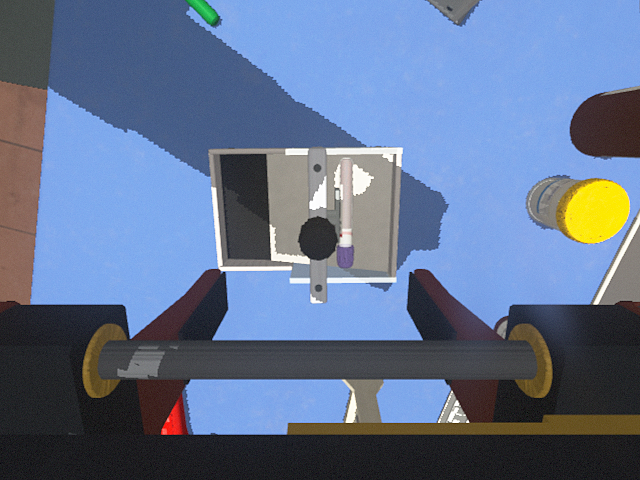

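The wrist view shows the knob at (318,239) on the crossbar, with the tube and its purple cap to the right at (345,255). Both crossbar holes are visible on u≈318. I'll check the measurement.

Run:
```python
from h import *
W=grab('wrist','w3.png');T=grab('top','t4.png');S=grab('scene','s4.png')
c=(W[0][205:275,290:350].max(2)<60).astype(np.uint8)
n,l,s,ce=cv2.connectedComponentsWithStats(c)
for i in range(1,n):
    if s[i,4]>100: print(s[i]+[290,205,0,0,0],ce[i]+[290,205])
u,v=318,239
print(cross(ray(*W[1:],318,239),ray(*S[1:],359.8,199.3)))
for z in (134,140,150): print(onz(*W[1:],u,v,z))
# holes
a=onz(*W[1:],317.5,168,112);b=onz(*W[1:],318.5,288.5,112);print((a+b)/2,np.degrees(np.arctan2(*(b-a)[1::-1])))
```

```text
[ 299  216   39   43 1269] [318.09377463 237.42395587]
(array([ 538.44732427, -150.28598271,  130.96957059]), np.float64(1.4025364729522656))
[ 538.83860495 -149.15681873  134.        ]
[ 538.39836432 -147.59846378  140.        ]
[ 537.66462995 -145.00120553  150.        ]
[ 538.71851341 -148.57512836  112.        ] -73.98518059143412
```

move_arm(
  increments=[0,2,0,40,0,0,2,0,75,0,0,2,0,95,0,0,2,0,105,0,0,2,0,105,0,130,2,0,105,0,190,2,0,105,0,255,2,0,105,0,255,2,0,105,0,255,2,0,105,0,255,2,0,105,0],
)

```text
t: 3.42
ee_pos: [538.1, -149.9, 117.6]
orientation: [-1.902, -2.5, -0.0]
ft_force: [-0.7, -0.1, -0.3]
width: 31.2
```

Run:
```python
from h import *
grab('wrist','w5.png');o=ctrl.get_obs();print(o['t'],o['ee_pos'],o['width'],o['ft_force'])
```

```text
3.475 [ 538.16397448 -149.91404281  117.59323911] 27.346175276631282 [ 6.08489257  1.7170162  -0.40589161]
```

View pics/w5.png

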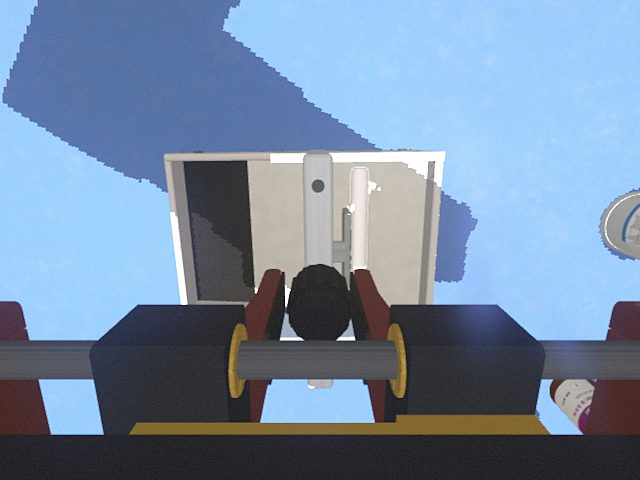

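The knob at (318,302) lies between the fingers and is nearly gripped. I'll let the fingers settle and check.

move_arm(
  increments=[255,0,0,0,0,255,0,0,0,0,255,0,0,-5,0,255,0,0,-10,0,255,0,0,-10,0],
)

```text
t: 4.1
ee_pos: [538.9, -149.8, 127.8]
orientation: [1.901, 2.5, 0.002]
ft_force: [4.9, 2.1, -3.4]
width: 25.3
```

move_arm(
  increments=[255,0,0,-8,0,255,0,0,-16,0,255,0,0,-23,0,255,0,0,-28,0,255,0,0,-29,0,255,0,0,-29,0,255,0,0,-29,0,255,0,0,-29,0],
)

```text
t: 5.1
ee_pos: [538.9, -149.7, 156.6]
orientation: [1.902, 2.5, 0.002]
ft_force: [5.6, 1.2, -6.7]
width: 25.4
```

Run:
```python
from h import *
grab('wrist','w6.png');grab('scene','s6.png');o=ctrl.get_obs();print(o['t'],o['ee_pos'],o['width'],o['ft_force'])
```

```text
5.2 [ 538.94666105 -149.72845268  156.59159324] 25.675964727849145 [ 4.86127572  0.80313056 -6.73874004]
```

View pics/w6.png

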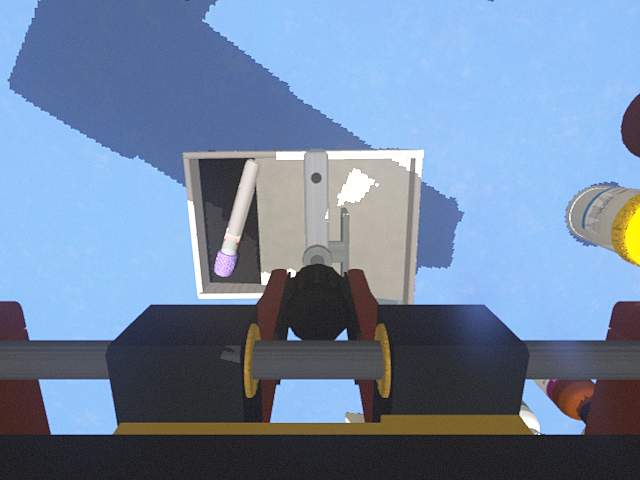

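View pics/s6.png

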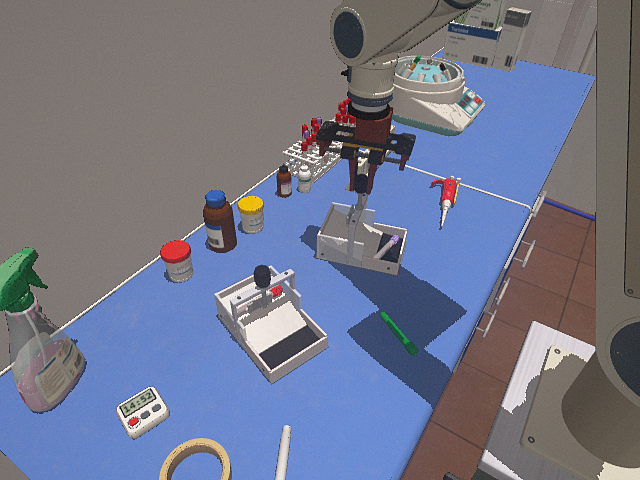

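The gate is raised about 39 mm. The tube has rolled into the dark trough, slightly skewed, from (225,265) to (250,165) in the wrist view. I'll hold briefly, then lower.

move_arm(
  increments=[255,0,0,0,0,255,0,0,0,0,255,0,0,8,0,255,0,0,16,0,255,0,0,24,0,255,0,0,32,0,255,0,0,38,0,255,0,0,38.5,0,255,0,0,38.5,0,255,0,0,38.5,0],
)

```text
t: 6.45
ee_pos: [538.9, -149.7, 118.2]
orientation: [1.902, 2.5, 0.002]
ft_force: [3.8, 0.9, -3.5]
width: 25.1
```

move_arm(
  increments=[200,0,0,0,0,100,0,0,0,0,0,0,0,0,0,0,0,0,0,0,0,0,0,0,0,0,0,0,0,0,0,0,0,0,0],
)

```text
t: 7.32
ee_pos: [538.9, -149.8, 118.3]
orientation: [1.902, 2.5, 0.002]
ft_force: [-0.7, -0.3, -0.5]
width: 82.0
```

move_arm(
  increments=[0,0,0,-20,0,0,0,0,-50,0,0,0,0,-80,0,0,0,0,-110,0,0,0,0,-120,0,0,0,0,-120,0,0,0,0,-120,0],
)

```text
t: 8.2
ee_pos: [538.0, -149.6, 236.9]
orientation: [-1.901, -2.5, -0.001]
ft_force: [-0.6, 1.0, -0.6]
width: 87.8
```

Run:
```python
from h import *
W=grab('wrist','w7.png');S=grab('scene','s7.png');o=ctrl.get_obs();print(o['t'],o['ee_pos'],o['width'],o['ft_force'])
c=cv2.cvtColor(W[0],cv2.COLOR_RGB2GRAY)
for X in [(538.7,-149.3,150),(538.7,-149.3,190)]: print('knob top exp',proj(*W[1:],X),proj(*S[1:],X))
```

```text
8.3 [ 538.10490933 -149.59498685  236.94492918] 87.70812076338186 [-0.76818912 -0.33370401 -1.23804855]
knob top exp (np.float64(317.87496968948005), np.float64(242.3910132844276)) (np.float64(359.8298794818948), np.float64(191.90365320026066))
knob top exp (np.float64(317.94763982988246), np.float64(260.0400008982002)) (np.float64(361.3815487950254), np.float64(175.27722062835005))
```

View pics/w7.png

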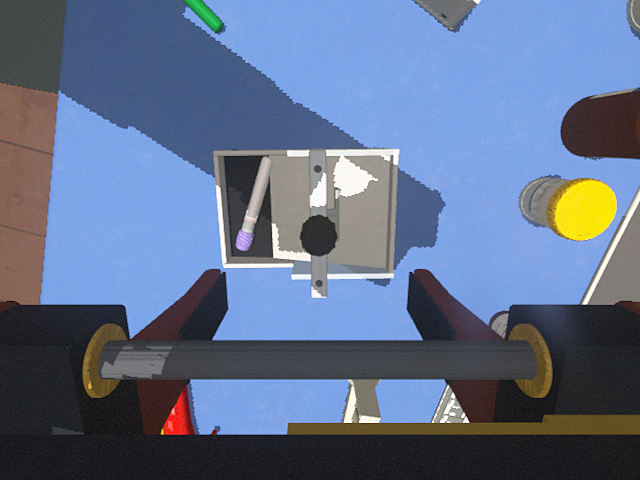

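View pics/s7.png

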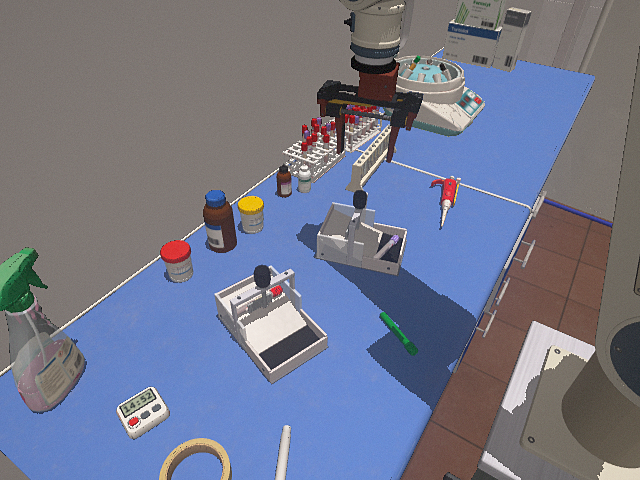

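The knob is down again, with its top at the same place as before. The tube lies skewed in the trough, so I'll triangulate its ends.

```bash
python3 - <<'E'
from h import *
W=grab('wrist','w8.png');S=grab('scene','s8.png');T=grab('top','t8.png')
def z(f,a,n,k=6):
    v0,v1,u0,u1=a;cv2.imwrite('pics/'+n,cv2.resize(f[v0:v1,u0:u1],None,fx=k,fy=k,interpolation=2)[:,:,::-1])
z(W[0],(145,265,210,330),'wz.png',5);z(S[0],(185,280,310,420),'sz8.png',6);z(T[0],(180,300,350,455),'tz8.png',5)
E
python3 -c "
import cv2,numpy as np
a=[cv2.imread('pics/'+n) for n in('wz.png','sz8.png','tz8.png')]
cv2.imwrite('pics/comb.png',a[0])
"
```

```text
(no output)
```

View pics/wz.png

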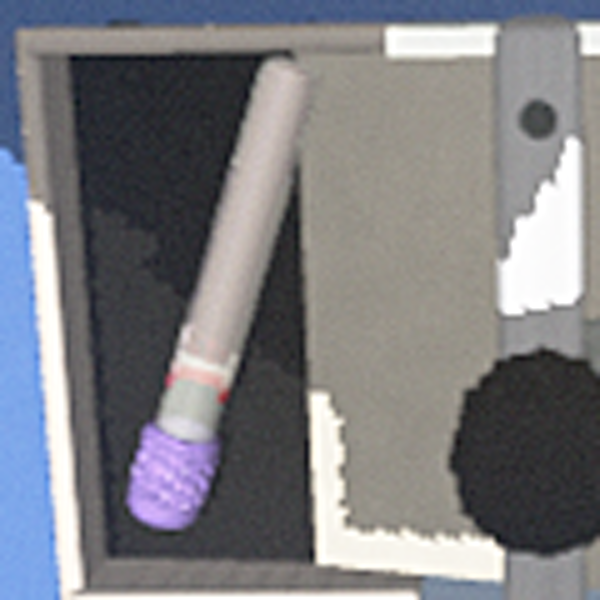

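View pics/sz8.png

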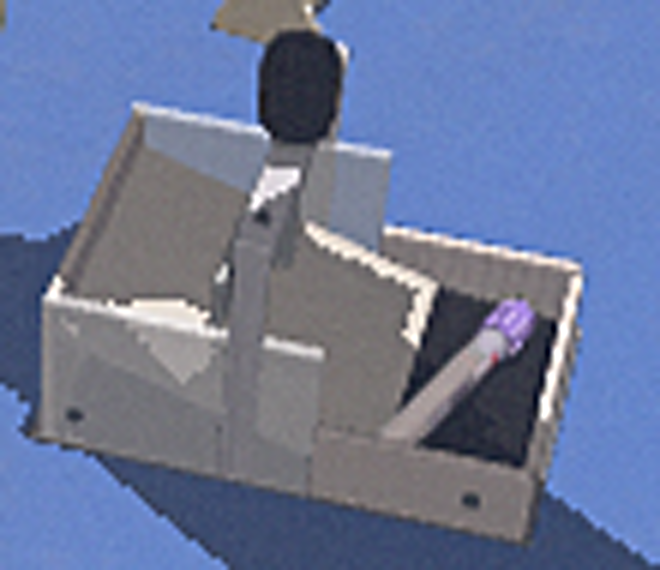

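View pics/tz8.png

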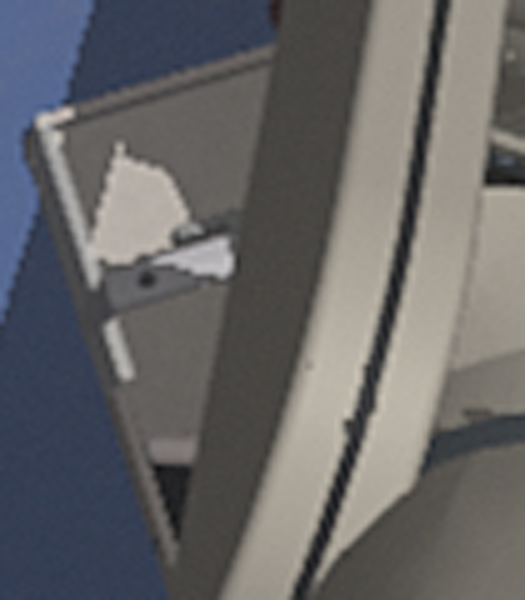

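Run:
```python
from h import *
W=grab('wrist','w9.png');S=grab('scene','s9.png');o=ctrl.get_obs()
k=np.array([538.7,-149.3]);a=np.radians(15.7);ex=np.array([np.cos(a),np.sin(a)]);ey=np.array([-ex[1],ex[0]])
for u,v in [(266.4,158),(243,249),(254.7,203.6)]:
    p=onz(*W[1:],u,v,17);print(p,'chute xy',(p[:2]-k)@ex,(p[:2]-k)@ey)
# cap centre both views, rim of glass
p,e=cross(ray(*W[1:],210+172/5,145+478/5),ray(*S[1:],310+511/6,185+325/6));print('cap',p,e,(p[:2]-k)@ex,(p[:2]-k)@ey)
# red ring
p,e=cross(ray(*W[1:],210+198/5,145+378/5),ray(*S[1:],310+478/6,185+359/6));print('ring',p,e)
print(cross(ray(*W[1:],318,235),ray(*S[1:],359.8,199.3)))
print(o['t'],o['ft_force'],o['width'])
# red cap in scene before/after
for n in ('s2.png','s9.png'):
    f=cv2.imread('pics/'+n)[270:310,255:300].astype(int);m=(f[:,:,2]>150)&(f[:,:,1]<90)&(f[:,:,0]<100);ys,xs=np.nonzero(m);print(n,m.sum(),xs.mean()+255,ys.mean()+270)
```

```text
[ 473.54261704 -111.93830162   17.        ] chute xy -52.616382546446395 53.599415549646366
[ 471.39758796 -214.84628616   17.        ] chute xy -82.52833084757656 -44.88880598242395
[ 472.52936356 -161.81731847   17.        ] chute xy -67.08911751780782 5.8554845525071695
cap [ 469.1509396  -206.78443315   14.41689363] 3.1343700462173323 -82.50961966593354 -36.51978258171013
ring [ 470.32467841 -182.57428704   14.72980155] 1.759597945977746
(array([ 538.27639826, -149.29954953,  131.63878858]), np.float64(1.956537262914577))
8.55 [-0.31056763  0.2348079   1.21481388] 88.11256321204797
s2.png 63 276.1746031746032 289.6825396825397
s9.png 64 276.171875 289.65625
```

All conditions check out: tube middle at x≈-67, y≈+5 mm from the knob axis and about 15 mm high, the knob is back at its original height, and the red cap hasn't moved. I'm handing it in.

```bash
python3 -c "
from workcell import ctrl
print(ctrl.close_job())"
```

```text
the job is handed in; nothing more can be done
None
```

The purple-capped tube is out of its chute and lying in the trough, and I handed the job in at about 8.6 s. I gripped the knob and pulled it up about 39 mm. I held it there for about 0.8 s, lowered it, let go and backed off 119 mm above it.

| Last check | Measured | Required |
|---|---|---|
| Tube middle from the knob axis, along the chute | about -67 mm | -110 to -50 mm |
| Tube middle off the chute's middle line | about +6 mm | within 20 mm |
| Tube height (from its cap and red ring) | about 15 mm | below 30 mm |
| Knob centre height | about 132 mm, against 131 mm before the pull | back down within 5 mm |
| Red cap in the scene picture | moved less than 0.1 px | tube within 20 mm of its start |
| Gripper | open, wrist force about 1 N (sensor noise) | touching nothing |

- **Skewed tube:** it lies about 17° askew in the trough, but flat and within the limits.
- **Knob height:** I measured the knob 2 to 3 mm lower than the 134 mm in the text. The rays from the two views missed each other by about 2 mm, as the calibration allows.
- **Top camera:** the arm blocked its view of the trough at the end, so the final checks use the wrist and scene cameras only.

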